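Fit the inside hatch cover of a service box

ROBOT

A 6-joint arm with a two-finger parallel gripper is mounted at the origin on a cart in front of the work surface, level with it; the furniture and walls round the work are solid. World frame = base frame: x ahead of the robot, y to its left, z up, the work surface at z = 0. Lengths are in m, angles in rad, forces in N, time in s.
With the tool pointing down it reaches from about 0.375 to 0.9 m from the base axis. Payload 3.1 kg.
Tool frame: the origin (TCP) lies on the centre line of the jaws, within the pads' length; the fingertips stand 22 mm ahead of it and the grasp point (between the pads) lies 3 mm ahead of it; z points along the fingers, y is the line along which they close (so a half turn about z gives the same grasp; the last joint's range is limited). The gripper opens to 87 mm and grips with 3 to 60 N. Pads are 19 mm wide; open, the fingers measure 117 mm over their backs; the gripper's body (75 mm by 190 mm) begins 51 mm behind the grasp point.
Start: joints at [-1.433, 0.527, 1.433, -0, 1.181, -0.178], TCP at [0.194, -0.594, 0.245] pointing down, gripper open.
Joint ranges: [-3.08, 3.08], [-0.75, 2.2], [0.22, 2.44], [-1.43, 4.57], [0, 2.65], [-2.85, 2.85]. Speed limits (rad/s): [2.79, 2.79, 3.14, 3.14, 3.14, 3.14].

INTERFACE

Orientations are given as a unit quaternion [w, x, y, z].
In Python, from rig import telemetry, imaging, ticket gives the robot as it stands. The module is installed in compiled form; this text tells all that it offers.
- The arm moves only by the tool apply_moves, never from a script. Its arguments are lists of equal length, an entry for each row: "delta_pos": the shift along the tool's x, y, z as a fraction of full scale, a list of three; "rotation": the turn, a rotation vector about the tool's x, y, z as a fraction of full scale, a list of three; "fingers": the finger opening in mm, from 0 to 87. A call has exactly 5 rows; each row is the pose to reach, as a shift and turn from the pose commanded when the call began, along the tool's axes at that moment, turning the shorter way round; what a row does not reach only later rows make up. Full scale, the value 1, is 0.5 m for a shift and 360 degrees for a turn. A row lasts 1/8 s, in which the tool goes at most 62.5 mm and 10.7 degrees, less where a joint would pass 70% of its speed; a pose out of reach is approached as far as the arm can. A call with a number of a shift or a turn outside -1 to 1 is refused whole. A call with a gripper value outside its range is refused whole. The fingers move at their own pace and stop on an object; the grip force is fixed at half the most. Time passes only in rows, so rows that repeat a pose let the fingers close, or fill a call up. It gives the time, the measured TCP pose, the force, the opening and the grip force at its end, in the units of the state.
- telemetry.sense(): the state, without advancing time (a new reading comes with each control period).
- imaging.capture(name): name is "scene" or "top" or "wrist"; returns the picture (480x640x3 uint8, blue, green, red); there is no depth.
- imaging.camera_params(name): a dict with "vfov" (degrees; the focal length in pixels is half the picture's height over the tangent of half this angle, whatever the lens; pixels are square), "cx", "cy" (the principal point, pixels), "k1" (the pictures are not rectified: a ray, as slopes to the right and down, at radius r is drawn at 1 + k1 r^2 times it, then the intrinsics apply), "position" and "attitude" of the camera in the world. Camera axes: x right, y down, z forward; pixel columns grow to the right and rows downward; lengths in m; the calibration is good to about 2 mm. A picture is of the moment at which its call begins: read the wrist's pose just before it. camera_params takes no time and is no camera call; for the wrist camera it gives the pose at the moment of the call.
- ticket.sign_off(): hands the job in; it is judged then, once.
The state is a dict: "clock": time; "joint_pos": joint angles; "qd": joint speeds; "effort": joint torques, N m; "tcp_pos": TCP position; "ee_rot": TCP orientation; "force": force on the tool from outside, world axes, zero at the start; "wrist_torque": the same for the moment, N m; "opening": opening from 0.0 (shut) to 1.0 (fully open); "finger_force": force on a finger pad.
Only numpy, scipy, OpenCV 4.12 (cv2) and the standard library are available. Lean on these libraries where they do the work, as an engineer would, in place of code of your own. Each camera call takes 0.05 s, during which the arm holds its last target. There are 200 camera calls.

TASK

Close the blue service box with its own cover, the longer plate with the blue grip. The cover is longer than the opening: tip it, feed one end in under one end lip, level it inside, and leave it lying flat on the two ledges in the box, centred so that both its ends are caught under the lips, and let go. Leave the shorter cover with the orange grip where it lies.

Things in the scene. Friction and masses are not known exactly. Their poses are not given: they have to be found in the camera images.
- service_box: Low blue steel box with a grey frame on top, fixed. Origin: centre of its underside, on the table; x along its long side, z up. Outside 238 (x) x 128 (y) x 89 mm high. The frame's opening is central, 130 (x) x 110 (y) mm; the frame is 4 mm thick, underside at z = 85, top at z = 89 mm. The cavity below it is 230 (x) x 120 (y) mm, so each end lip roofs a pocket 50 mm deep in x.
- box_seat (a point): Where the middle of the cover's underside belongs: centre of the box at the height of its two ledge tops, 45 mm over the box's underside, 40 mm below the frame's underside; axes as the box. The flat ledges run from the end walls (x = -115, +115 mm) in to x = -40 and +40 mm, over the whole width. Between them is a well 41 mm deep.
- hatch_cover: The cover to fit, loose, 0.2 to 0.33 kg: dark steel plate 160 (x) x 90 (y) x 5 mm, upright BLUE grip in the middle. Origin: centre of the plate's underside, z to the grip side. Grip: block 16 mm thick in x, 54 mm wide in y, z = 48 to 82 mm, on two posts; hold it across the 16 mm. Centred in the box, each end reaches 15 mm under its lip. Same turned end for end.
- short_cover: A bystander from another box, loose: the same kind of plate but only 110 (x) x 90 (y) x 5 mm, with an ORANGE grip of the same shape. Origin: centre of the plate's underside, x along its long side. Leave it alone.

How it is judged:
At the end, for the whole second after the job is handed in: The blue-grip cover lies at rest on both ledges in the box, grip up: underside within 4 mm of ledge height, tilt under 0.06 rad, its middle within 12 mm of the box's middle along the box and 18 mm across, its long side within 12 degrees of the box's. The short cover moved at most 30 mm (x of hatch_cover in the frame of service_box between -0.012 and 0.012 m and y of hatch_cover in the frame of service_box between -0.018 and 0.018 m and z of hatch_cover in the frame of service_box between 0.041 and 0.049 m and angle between hatch_cover's own z axis and vertical below 0.06 rad and angle between the x axis of hatch_cover and the x axis of service_box, either way round below 0.21 rad and linear speed of hatch_cover below 0.02 m/s); the robot touches nothing.
It fails at once if the shorter cover with the orange grip is moved by more than 30 mm (distance of short_cover from where it was at the start of the episode above 0.03 m).
It also fails if it takes over 40 s, if anything falls off the work surface, if the arm or the gripper's body presses on something with over 40 N, if the wrist force passes 120 N, or if a joint passes its speed limit or range.

## Working session

There is one attempt and no reset: what is moved stays moved. The work goes in short steps, Python scripts to look and compute and a tool call to move; the robot and the scene stay as the last step left them, time stands still between calls to the robot, and variables do not carry over. Pictures are saved under pics/ and viewed, at most 10 in all, crops included, and the job is handed in when it is done.

Besides the shell and the picture viewer there is one more tool, called as name(argument=value, ...) on one line, values as JSON. apply_moves: Moves the arm, as the interface text tells. Shift numbers are shares of 0.5 m and turn numbers shares of 360 degrees, none past 1 either way. Its arguments: {"type":"object","properties":{"delta_pos":{"type":"array"},"rotation":{"type":"array"},"fingers":{"type":"array"}},"required":["delta_pos","rotation","fingers"]}

```bash
mkdir -p pics
python3 - <<'E'
from rig import telemetry, imaging
import cv2
s=telemetry.sense();print(s)
for n in("scene","top"):
    cv2.imwrite(f"pics/{n}0.png",imaging.capture(n));print(imaging.camera_params(n))
print(imaging.camera_params("wrist"))
E
```

```text
{'clock': 0.0, 'joint_pos': array([-1.43350857e+00,  5.28448202e-01,  1.43389422e+00, -1.55587849e-05,
        1.18137871e+00, -1.78520088e-01]), 'qd': array([ 0.00011837, -0.00074045,  0.0002523 ,  0.00026178, -0.00077119,
        0.00020698]), 'effort': array([ 6.41297584e-05, -4.40043461e+01, -1.76589292e+01,  6.33578910e-02,
        5.82526345e-02, -1.65966076e-04]), 'tcp_pos': array([ 0.19403316, -0.5934049 ,  0.24358518]), 'ee_rot': array([-1.06416086e-03,  9.87558033e-01,  1.57251389e-01,  1.47466915e-05]), 'force': array([ 0.07971994, -0.11871848, -0.33901938]), 'wrist_torque': array([-0.02761128,  0.02220432,  0.02749909]), 'finger_force': 0.0, 'opening': 0.9983955384929585}
{'vfov': 47.17162440909811, 'cx': 319.9301467566664, 'cy': 247.06311695452501, 'k1': 0.03683572845300264, 'position': array([0.02795814, 0.48964508, 0.6968952 ]), 'attitude': array([ 0.1648761 , -0.40021903,  0.84181074, -0.32248299])}
{'vfov': 48.32418140321464, 'cx': 308.42049298715716, 'cy': 244.1867614694323, 'k1': -0.08126247227124524, 'position': array([0.29964762, 0.12980676, 1.06348486]), 'attitude': array([ 0.06697379, -0.69990206,  0.7085758 , -0.05976583])}
{'vfov': 68.27557945803528, 'cx': 310.7800538794492, 'cy': 240.72198152226485, 'k1': 0.013758162174611788, 'position': array([ 0.27112956, -0.56849278,  0.38265035]), 'attitude': array([ 0.11844644,  0.80092652, -0.58042367, -0.08715228])}
```

View pics/top0.png

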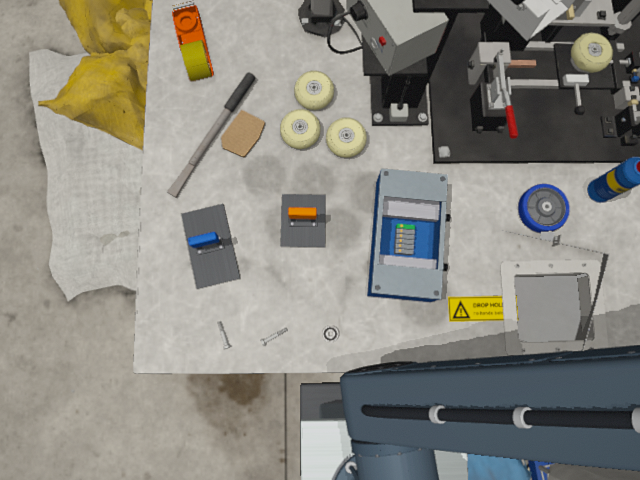

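View pics/scene0.png

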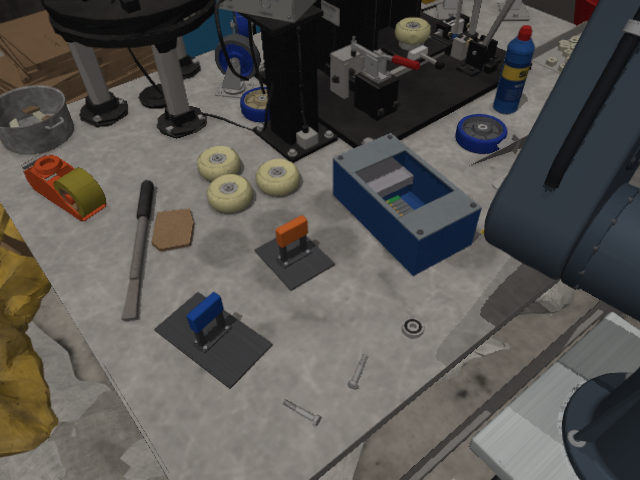

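The top view shows the blue cover at about (210,246), the short cover at (303,220) and the box at (410,235). The box and the blue cover both have their long side roughly along the picture's vertical.

```bash
cat > h.py <<'E'
import numpy as np, cv2
from scipy.spatial.transform import Rotation as R
from rig import telemetry, imaging
def rot(q): return R.from_quat(np.roll(q,-1))
def rays(p,uv):
    f=240/np.tan(np.radians(p['vfov']/2))
    d=(np.asarray(uv,float).reshape(-1,2)-[p['cx'],p['cy']])/f
    u=d.copy()
    for _ in range(10): u=d/(1+p['k1']*(u**2).sum(1,keepdims=True))
    return rot(p['attitude']).apply(np.c_[u,np.ones(len(u))])
def onplane(p,uv,z):
    r=rays(p,uv); return p['position']+r*((z-p['position'][2])/r[:,2])[:,None]
def proj(p,X):
    f=240/np.tan(np.radians(p['vfov']/2))
    c=rot(p['attitude']).inv().apply(np.atleast_2d(X)-p['position']); u=c[:,:2]/c[:,2:]
    return u*(1+p['k1']*(u**2).sum(1,keepdims=True))*f+[p['cx'],p['cy']]
def rect(pts): # centre, long-axis angle(deg mod 180), sizes  of world xy points
    (c,(w,h),a)=cv2.minAreaRect((pts[:,:2]*1000).astype(np.float32))
    if w<h: w,h,a=h,w,a+90
    return np.array(c)/1000,(a+90)%180-90,(w,h)
def big(mask,roi):
    m=np.zeros_like(mask);x0,y0,x1,y1=roi;m[y0:y1,x0:x1]=mask[y0:y1,x0:x1]
    m=cv2.morphologyEx(m,cv2.MORPH_OPEN,np.ones((3,3)))
    cs,_=cv2.findContours(m,cv2.RETR_EXTERNAL,cv2.CHAIN_APPROX_NONE)
    return max(cs,key=cv2.contourArea).reshape(-1,2)
E
python3 - <<'E'
from h import *
im=cv2.imread('pics/top0.png');p=imaging.camera_params('top')
hsv=cv2.cvtColor(im,cv2.COLOR_BGR2HSV)
for uv in [(200,225),(225,270),(410,182),(405,280),(437,230),(205,241),(160,250)]:print(uv,im[uv[1],uv[0]],hsv[uv[1],uv[0]])
dark=(hsv[...,2]<110).astype(np.uint8)*255
c=big(dark,(165,190,260,305));print('cover',rect(onplane(p,c,.005)))
c=big(dark,(265,180,345,260));print('short',rect(onplane(p,c,.005)))
blue=cv2.inRange(hsv,(100,140,60),(125,255,255))
c=big(blue,(180,225,225,260));print('grip',rect(onplane(p,c,.082)))
fr=cv2.inRange(hsv,(90,15,120),(115,90,215))
c=big(fr,(355,160,460,310));print('frame',rect(onplane(p,c,.089)),cv2.boundingRect(c))
q=cv2.approxPolyDP(cv2.convexHull(c),6,True).reshape(-1,2);print(q,onplane(p,q,.089).round(3))
print(cv2.boundingRect(big(blue,(355,160,460,310))))
E
```

```text
(200, 225) [99 97 95] [105  10  99]
(225, 270) [101  99  98] [110   8 101]
(410, 182) [157 154 145] [ 98  19 157]
(405, 280) [162 157 148] [101  22 162]
(437, 230) [82 47 19] [107 196  82]
(205, 241) [158  82  27] [107 211 158]
(160, 250) [180 187 190] [ 21  13 190]
cover (array([0.49221301, 0.33806107]), 13.12215805053711, (157.69483947753906, 88.92789459228516))
short (array([0.54225177, 0.14988928]), -0.839141845703125, (108.17745971679688, 89.16317749023438))
grip (array([0.4890639 , 0.33707309]), -76.5026912689209, (56.26292419433594, 21.975887298583984))
frame (array([ 0.49674194, -0.05063478]), -6.288032531738281, (237.4424591064453, 127.37016296386719)) (372, 169, 75, 130)
[[381 169]
 [446 180]
 [440 298]
 [372 292]] [[ 0.62  -0.001  0.089]
 [ 0.597 -0.124  0.089]
 [ 0.374 -0.1    0.089]
 [ 0.386  0.024  0.089]]
(380, 217, 60, 42)
```

```bash
cat >> h.py <<'E'
def down(yaw,tilt=0): # tool y at yaw(deg); tilt>0: object's +x (tool y) end goes down
    r=np.radians(yaw); y=np.array([np.cos(r),np.sin(r),0]);z=np.array([0,0,-1.]);x=np.cross(y,z)
    M=R.from_matrix(np.c_[x,y,z]); ax=np.cross([0,0,1],y)
    return R.from_rotvec(ax*np.radians(tilt))*M
def cur(): s=telemetry.sense(); return s['tcp_pos'],rot(s['ee_rot'])
def step(a,b):
    d=a[1].inv().apply(np.array(b[0])-a[0])/.5; w=(a[1].inv()*b[1]).as_rotvec()/(2*np.pi)
    print('pos',d.round(4).tolist(),'rot',w.round(4).tolist())
def chain(seq):
    a=cur()
    for b in seq: step(a,b); a=b
E
python3 - <<'E'
from h import *
chain([([.36,-.36,.3],down(-37)),([.47,-.07,.3],down(-12)),([.47,.2,.3],down(13.1)),([.485,.33,.28],down(13.1))])
E
```

```text
pos [0.4605, -0.3409, -0.1118] rot [-0.0003, -0.0001, -0.0969]
pos [0.5956, -0.1734, 0.0] rot [0.0, 0.0, -0.0694]
pos [0.5282, -0.1123, 0.0] rot [0.0, 0.0, -0.0697]
pos [0.2464, 0.0881, 0.04] rot [0.0, 0.0, 0.0]
```

apply_moves(delta_pos=[[0.09, -0.07, -0.05], [0.18, -0.14, -0.11], [0.28, -0.21, -0.11], [0.37, -0.27, -0.11], [0.46, -0.34, -0.11]], rotation=[[0, 0, -0.02], [0, 0, -0.04], [0, 0, -0.06], [0, 0, -0.08], [0, 0, -0.097]], fingers=[87, 87, 87, 87, 87])

```text
clock: 0.72
tcp_pos: [0.3608, -0.3595, 0.2995]
ee_rot: [0.0, 0.894, 0.448, 0.0]
force: [-0.5, -0.1, 0.6]
opening: 0.996
finger_force: 0.0
```

apply_moves(delta_pos=[[0.12, -0.035, 0], [0.24, -0.07, 0], [0.36, -0.1, 0], [0.48, -0.14, 0], [0.595, -0.173, 0]], rotation=[[0, 0, -0.014], [0, 0, -0.028], [0, 0, -0.042], [0, 0, -0.056], [0, 0, -0.07]], fingers=[87, 87, 87, 87, 87])

```text
clock: 1.35
tcp_pos: [0.47, -0.0692, 0.2994]
ee_rot: [-0.0, 0.775, 0.632, -0.0]
force: [-0.2, -0.3, 0.7]
opening: 1.0
finger_force: 0.0
```

apply_moves(delta_pos=[[0.1, -0.02, 0], [0.21, -0.04, 0], [0.32, -0.07, 0], [0.42, -0.09, 0], [0.528, -0.112, 0]], rotation=[[0, 0, -0.014], [0, 0, -0.028], [0, 0, -0.042], [0, 0, -0.056], [0, 0, -0.07]], fingers=[87, 87, 87, 87, 87])

```text
clock: 1.98
tcp_pos: [0.4686, 0.2001, 0.2994]
ee_rot: [0.0, 0.619, 0.786, -0.0]
force: [0.7, 0.5, -0.5]
opening: 1.002
finger_force: 0.0
```

apply_moves(delta_pos=[[0.08, 0.03, 0.01], [0.16, 0.06, 0.03], [0.246, 0.088, 0.04], [0.246, 0.088, 0.04], [0.246, 0.088, 0.04]], rotation=[[0, 0, 0], [0, 0, 0], [0, 0, 0], [0, 0, 0], [0, 0, 0]], fingers=[87, 87, 87, 87, 87])

```text
clock: 2.6
tcp_pos: [0.4827, 0.3279, 0.279]
ee_rot: [-0.0, 0.619, 0.785, -0.001]
force: [-0.4, -0.6, 0.0]
opening: 0.999
finger_force: 0.0
```

Run:
```python
from h import *
a=cur();print(a[0],a[1].as_matrix()[:,1])
p=imaging.camera_params('wrist');im=imaging.capture('wrist');cv2.imwrite('pics/w1.png',im)
np.save('p1.npy',p,allow_pickle=True)
hsv=cv2.cvtColor(im,cv2.COLOR_BGR2HSV)
blue=cv2.inRange(hsv,(100,140,60),(125,255,255))
c=big(blue,(0,0,640,480));print(cv2.boundingRect(c));print('grip',rect(onplane(p,c,.082)))
```

```text
[0.48269963 0.3279149  0.27902056] [ 0.97259959  0.23248143 -0.00155639]
(317, 182, 16, 53)
grip (array([0.49376822, 0.34124222]), -75.51353549957275, (51.24311447143555, 14.482748985290527))
```

View pics/w1.png

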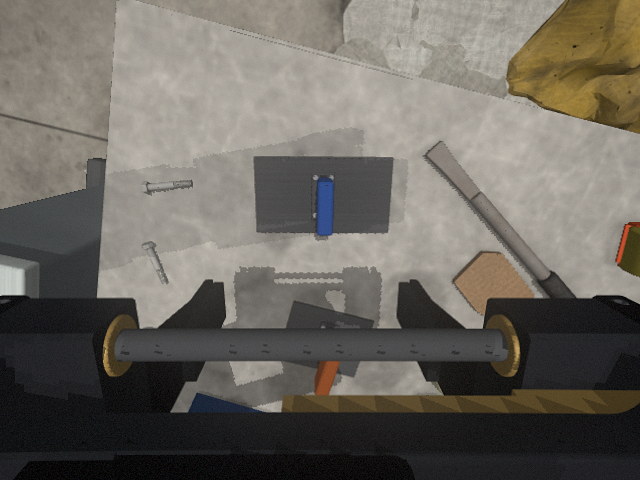

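The wrist view shows the cover at about (322,195), square to the jaws, with its blue grip at (325,208). I'll descend on (0.493, 0.340).

Run:
```python
from h import *
a=cur(); R0=a[1]
chain([([.493,.340,.069],down(13.3))])
```

```text
pos [0.0199, 0.0259, 0.4206] rot [-0.0002, 0.0001, 0.0003]
```

apply_moves(delta_pos=[[0.02, 0.026, 0.1], [0.02, 0.026, 0.2], [0.02, 0.026, 0.3], [0.02, 0.026, 0.37], [0.02, 0.026, 0.42]], rotation=[[0, 0, 0], [0, 0, 0], [0, 0, 0], [0, 0, 0], [0, 0, 0]], fingers=[87, 87, 87, 87, 87])

```text
clock: 3.28
tcp_pos: [0.4933, 0.3393, 0.0681]
ee_rot: [-0.0, 0.62, 0.784, -0.001]
force: [-0.1, -0.1, 0.7]
opening: 1.003
finger_force: 0.0
```

apply_moves(delta_pos=[[0, 0, 0], [0, 0, 0], [0, 0, 0], [0, 0, 0], [0, 0, 0]], rotation=[[0, 0, 0], [0, 0, 0], [0, 0, 0], [0, 0, 0], [0, 0, 0]], fingers=[50, 30, 10, 5, 5])

```text
clock: 3.9
tcp_pos: [0.4938, 0.3413, 0.0702]
ee_rot: [0.0, 0.62, 0.785, 0.001]
force: [-0.3, 0.7, 0.0]
opening: 0.513
finger_force: 0.0
```

apply_moves(delta_pos=[[0, 0, 0], [0, 0, 0], [0, 0, 0], [0, 0, -0.01], [0, 0, -0.02]], rotation=[[0, 0, 0], [0, 0, 0], [0, 0, 0], [0, 0, 0], [0, 0, 0]], fingers=[5, 5, 5, 5, 5])

```text
clock: 4.53
tcp_pos: [0.4932, 0.341, 0.0794]
ee_rot: [-0.0, 0.62, 0.785, -0.0]
force: [-0.2, 0.8, -3.1]
opening: 0.179
finger_force: 30.0
```

```bash
cat >> h.py <<'E'
B=np.array([.4967,-.0506,0]);YB=-6.3;H=.070
def bp(xc,zc,th,dy=0):
    r=R.from_euler('z',YB,degrees=True); t=np.radians(th)
    return B+r.apply([xc/1000+H*np.sin(t),dy/1000,zc/1000+H*np.cos(t)]),down(YB,th)
E
python3 - <<'E'
from h import *
a=([.4932,.341,.0794],down(13.4))
s=[([.493,.33,.25],down(13.4)),([.49,.15,.26],down(3)),bp(-15,190,0),bp(-15,160,25)]
chain(s)
E
```

```text
pos [-0.0213, -0.0058, -0.3411] rot [-0.0002, 0.0, 0.0]
pos [-0.3488, -0.0893, -0.02] rot [0.0, 0.0, 0.0289]
pos [-0.3965, -0.0372, 0.0] rot [0.0, 0.0, 0.0258]
pos [0.0, 0.0592, 0.0731] rot [0.0694, -0.0, 0.0]
```

apply_moves(delta_pos=[[0, 0, -0.06], [0, 0, -0.13], [-0.01, 0, -0.2], [-0.02, 0, -0.27], [-0.02, -0.006, -0.34]], rotation=[[0, 0, 0], [0, 0, 0], [0, 0, 0], [0, 0, 0], [0, 0, 0]], fingers=[5, 5, 5, 5, 5])

```text
clock: 5.15
tcp_pos: [0.4927, 0.3302, 0.2508]
ee_rot: [0.0, 0.62, 0.785, -0.0]
force: [0.4, 0.6, -2.8]
opening: 0.183
finger_force: 30.0
```

apply_moves(delta_pos=[[-0.05, -0.01, -0.01], [-0.12, -0.03, -0.02], [-0.2, -0.05, -0.02], [-0.28, -0.07, -0.02], [-0.349, -0.089, -0.02]], rotation=[[0, 0, 0.006], [0, 0, 0.012], [0, 0, 0.018], [0, 0, 0.024], [0, 0, 0.029]], fingers=[5, 5, 5, 5, 5])

```text
clock: 5.78
tcp_pos: [0.4896, 0.1492, 0.2597]
ee_rot: [0.0, 0.689, 0.725, -0.0]
force: [1.4, -0.8, -3.3]
opening: 0.183
finger_force: 30.0
```

apply_moves(delta_pos=[[-0.1, -0.01, 0], [-0.2, -0.02, 0], [-0.3, -0.03, 0], [-0.36, -0.035, 0], [-0.396, -0.037, 0]], rotation=[[0, 0, 0.006], [0, 0, 0.012], [0, 0, 0.018], [0, 0, 0.024], [0, 0, 0.026]], fingers=[5, 5, 5, 5, 5])

```text
clock: 6.4
tcp_pos: [0.4816, -0.0494, 0.2597]
ee_rot: [-0.0, 0.746, 0.666, 0.0]
force: [0.4, 0.9, -2.8]
opening: 0.183
finger_force: 30.0
```

Run:
```python
from h import *
s=telemetry.sense();print(s['tcp_pos'],s['force'],s['wrist_torque'],s['opening'])
p=imaging.camera_params('wrist');np.save('p2.npy',p,allow_pickle=True)
a=imaging.capture('wrist');b=imaging.capture('scene')
cv2.imwrite('pics/w2.png',np.hstack([cv2.resize(a,(400,300)),b[60:360,140:540]]))
cv2.imwrite('pics/w2f.png',a);cv2.imwrite('pics/s2f.png',b)
chain([bp(-15,160,25)])
```

```text
[ 0.4815808  -0.04944851  0.25972838] [ 0.42748225  0.88179231 -2.83548434] [-0.06668004 -0.09100421 -0.04490196] 0.18337527881114782
pos [0.0008, 0.0583, 0.0726] rot [0.0696, -0.0001, -0.0006]
```

View pics/w2.png

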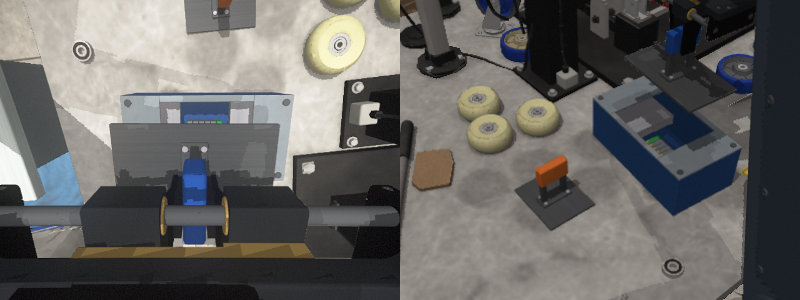

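The wrist view (left half) shows the held cover level, its far edge running from about (112,124) to (280,124), over the frame. In the scene view the short cover is untouched. I'll check the cover's place in the jaws and the box position from these.

Run:
```python
from h import *
p=np.load('p2.npy',allow_pickle=True).item();im=cv2.imread('pics/w2f.png').astype(int)
T=np.array([.4816,-.0494,.2597]);y=np.array([np.cos(np.radians(-6.4)),np.sin(np.radians(-6.4)),0]);x=np.array([y[1],-y[0],0])
g=im.sum(2)/3
for row in(215,235,165,180):
    d=np.abs(g[row-1:row+2].mean(0)[2:]-g[row-1:row+2].mean(0)[:-2]);i=[k+1 for k in range(1,637) if d[k]>18 and d[k]>=d[k-1] and d[k]>d[k+1]]
    print(row,i)
col=g[:,240:260].mean(1);d=np.abs(col[2:]-col[:-2]);print('col',[(k+1) for k in range(1,477) if d[k]>15 and d[k]>=d[k-1] and d[k]>d[k+1]])
print('edge pts', p['position'])
for uv in [(178,215),(446,215),(250,198)]:
    for z in (.19,.195,.2):
        w=onplane(p,[uv],z)[0]-T;print(uv,z,'toolx',(w@-np.cross([0,0,1],y)*1000).round(1),'tooly',(w@y*1000).round(1))
hsv=cv2.cvtColor(im.astype(np.uint8),cv2.COLOR_BGR2HSV)
fr=cv2.inRange(hsv,(90,12,110),(118,95,230));c=big(fr,(150,130,500,300))
q=cv2.approxPolyDP(cv2.convexHull(c),5,True).reshape(-1,2);w=onplane(p,q,.089)-B
r=R.from_euler('z',-YB,degrees=True);print(np.c_[q,(r.apply(w)[:,:2]*1000).round(1)])
```

```text
215 [22, 40, 101, 150, 153, 176, 446, 462, 544, 550, 584]
235 [11, 14, 29, 47, 107, 175, 178, 292, 296, 299, 304, 318, 322, 330, 334, 444, 460, 543, 548, 560, 563, 572, 594, 602, 605]
165 [3, 22, 86, 91, 94, 193, 198, 210, 230, 254, 287, 369, 404, 406, 451, 454, 464, 469, 548, 554, 562, 607]
180 [9, 28, 91, 113, 193, 255, 267, 288, 365, 368, 398, 403, 405, 429, 467, 547, 553, 559, 576, 592, 602, 612]
col [103, 148, 153, 162, 197, 284, 295, 297, 395, 412, 454]
edge pts [0.49129911 0.03072369 0.3987007 ]
(178, 215) 0.19 toolx -33.4 tooly -79.1
(178, 215) 0.195 toolx -34.6 tooly -77.2
(178, 215) 0.2 toolx -35.7 tooly -75.3
(446, 215) 0.19 toolx -33.2 tooly 82.2
(446, 215) 0.195 toolx -34.3 tooly 80.2
(446, 215) 0.2 toolx -35.5 tooly 78.3
(250, 198) 0.19 toolx -43.7 tooly -35.3
(250, 198) 0.195 toolx -44.6 tooly -34.4
(250, 198) 0.2 toolx -45.5 tooly -33.6
[[ 467.   164.   119.5   54.1]
 [ 453.   281.   119.9  -54.3]
 [ 196.   193.  -114.9   30. ]
 [ 198.   170.  -111.2   49.8]
 [ 224.   154.   -87.9   63.2]
 [ 452.   153.   105.7   63.3]]
```

```bash
sed -i 's/H=.070/H=.073/' h.py
python3 - <<'E'
from h import *
chain([bp(-15,160,25),bp(-15,88,25),bp(25,88,25)])
a=bp(25,88,25)
for t in (20,15,10,5,0): step(a,bp(25,53+80*np.sin(np.radians(t)),t))
step(bp(25,53,0),bp(0,53,0))
E
```

```text
pos [0.0009, 0.0609, 0.0672] rot [0.0696, -0.0001, -0.0006]
pos [0.0, 0.0609, 0.1305] rot [0.0, 0.0, 0.0]
pos [0.0, 0.0725, -0.0338] rot [0.0, 0.0, 0.0]
pos [-0.0, -0.0063, 0.0144] rot [-0.0139, 0.0, 0.0]
pos [-0.0, -0.0133, 0.0281] rot [-0.0278, 0.0, 0.0]
pos [-0.0, -0.0199, 0.0432] rot [-0.0417, 0.0, -0.0]
pos [-0.0, -0.0262, 0.0596] rot [-0.0556, 0.0, 0.0]
pos [-0.0, -0.0321, 0.0771] rot [-0.0694, 0.0, 0.0]
pos [0.0, -0.05, 0.0] rot [0.0, 0.0, 0.0]
```

apply_moves(delta_pos=[[0, 0.015, 0.015], [0, 0.03, 0.03], [0, 0.045, 0.05], [0, 0.061, 0.067], [0, 0.061, 0.067]], rotation=[[0.018, 0, 0], [0.036, 0, 0], [0.054, 0, 0], [0.0695, 0, 0], [0.0695, 0, 0]], fingers=[5, 5, 5, 5, 5])

```text
clock: 7.12
tcp_pos: [0.5135, -0.0502, 0.2242]
ee_rot: [-0.162, 0.727, 0.652, -0.144]
force: [-0.3, -0.1, -3.2]
opening: 0.183
finger_force: 30.0
```

apply_moves(delta_pos=[[0, 0.012, 0.026], [0, 0.024, 0.052], [0, 0.036, 0.078], [0, 0.049, 0.104], [0, 0.061, 0.13]], rotation=[[0, 0, 0], [0, 0, 0], [0, 0, 0], [0, 0, 0], [0, 0, 0]], fingers=[5, 5, 5, 5, 5])

```text
clock: 7.75
tcp_pos: [0.5124, -0.0516, 0.1533]
ee_rot: [-0.161, 0.728, 0.651, -0.144]
force: [-0.0, 0.5, -2.9]
opening: 0.182
finger_force: 30.0
```

Run:
```python
from h import *
s=telemetry.sense();print(s['tcp_pos'],s['force'],s['wrist_torque'],bp(-15,88,25)[0])
b=imaging.capture('scene');a=imaging.capture('wrist')
cv2.imwrite('pics/w3.png',np.hstack([cv2.resize(a,(400,300)),b[60:360,240:640]]))
chain([bp(25,88,25)])
```

```text
[ 0.51236308 -0.05157819  0.15329442] [-0.04175857  0.4970232  -2.86530886] [-0.02302167 -0.58924815  0.00813985] [ 0.51245541 -0.05233941  0.15416047]
pos [-0.0017, 0.0731, -0.0381] rot [-0.0006, -0.0002, -0.0002]
```

View pics/w3.png

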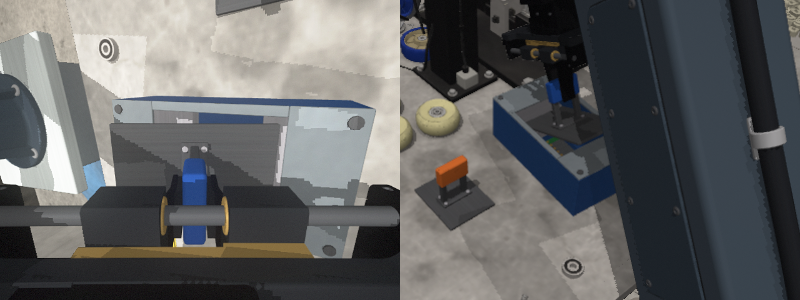

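The far end has gone down through the opening just short of the lip (wrist half, plate end at about (282,150)), with no contact force. Now I'll feed it under and level it.

apply_moves(delta_pos=[[0, 0.015, -0.007], [0, 0.03, -0.014], [0, 0.045, -0.021], [0, 0.06, -0.029], [0, 0.073, -0.035]], rotation=[[0, 0, 0], [0, 0, 0], [0, 0, 0], [0, 0, 0], [0, 0, 0]], fingers=[5, 5, 5, 5, 5])

```text
clock: 8.48
tcp_pos: [0.5529, -0.0561, 0.1548]
ee_rot: [-0.161, 0.728, 0.651, -0.144]
force: [2.2, 0.7, -3.1]
opening: 0.179
finger_force: 30.0
```

apply_moves(delta_pos=[[0, -0.006, 0.014], [0, -0.013, 0.028], [0, -0.02, 0.043], [0, -0.023, 0.051], [0, -0.026, 0.059]], rotation=[[-0.014, 0, 0], [-0.028, 0, 0], [-0.042, 0, 0], [-0.049, 0, 0], [-0.0555, 0, 0]], fingers=[5, 5, 5, 5, 5])

```text
clock: 9.1
tcp_pos: [0.5281, -0.0532, 0.1336]
ee_rot: [-0.033, 0.745, 0.666, -0.029]
force: [0.1, -0.1, -1.8]
opening: 0.185
finger_force: 30.0
```

Run:
```python
from h import *
s=telemetry.sense();print(s['tcp_pos'],s['force'],s['wrist_torque'],bp(25,60,5)[0])
a=cur()
for b in (bp(25,53,0),bp(0,53,0),bp(0,45,0)): step(a,b)
```

```text
[ 0.5281443  -0.05319493  0.13361538] [ 0.10594012 -0.099142   -1.81179777] [-0.03192942 -0.18935131  0.00512822] [ 0.52787297 -0.05404153  0.13272221]
pos [-0.0018, -0.0117, 0.0163] rot [-0.0139, -0.0, -0.0002]
pos [-0.0018, -0.0615, 0.0207] rot [-0.0139, -0.0, -0.0002]
pos [-0.0018, -0.0601, 0.0366] rot [-0.0139, -0.0, -0.0002]
```

apply_moves(delta_pos=[[0, -0.006, 0.008], [0, -0.012, 0.016], [0, -0.012, 0.016], [0, -0.03, 0.018], [0, -0.045, 0.019]], rotation=[[-0.007, 0, 0], [-0.014, 0, 0], [-0.014, 0, 0], [-0.014, 0, 0], [-0.014, 0, 0]], fingers=[5, 5, 5, 5, 5])

```text
clock: 9.72
tcp_pos: [0.5051, -0.0507, 0.126]
ee_rot: [-0.0, 0.745, 0.667, -0.0]
force: [-0.6, 0.0, -2.4]
opening: 0.179
finger_force: 30.0
```

Run:
```python
from h import *
s=telemetry.sense();print(s['tcp_pos'],s['force'],s['wrist_torque'])
a=cur()
for b in (bp(0,53,0),bp(0,45,0)): step(a,b)
```

```text
[ 0.50505538 -0.05065319  0.12599859] [-0.55951394  0.02350015 -2.40285581] [-0.00700318 -0.09201613  0.01180306]
pos [-0.0018, -0.0166, 0.0] rot [-0.0001, -0.0, -0.0002]
pos [-0.0018, -0.0166, 0.016] rot [-0.0001, -0.0, -0.0002]
```

apply_moves(delta_pos=[[0, -0.009, 0], [-0.002, -0.018, 0], [-0.002, -0.018, 0.004], [-0.002, -0.018, 0.008], [-0.002, -0.018, 0.012]], rotation=[[0, 0, 0], [0, 0, 0], [0, 0, 0], [0, 0, 0], [0, 0, 0]], fingers=[5, 5, 5, 5, 5])

```text
clock: 10.35
tcp_pos: [0.4966, -0.0508, 0.1198]
ee_rot: [0.0, 0.745, 0.667, 0.0]
force: [-0.4, 0.0, -2.9]
opening: 0.184
finger_force: 30.0
```

Run:
```python
from h import *
s=telemetry.sense();print(s['tcp_pos'],s['force'],s['wrist_torque'])
p=imaging.camera_params('top');b=imaging.capture('top');print('box centre px',proj(p,[B+[0,0,.127],B+[0,0,.089]]))
a=imaging.capture('wrist');cv2.imwrite('pics/w4.png',np.hstack([cv2.resize(a,(400,300)),cv2.resize(b[150:320,300:526],(400,300))]))
```

```text
[ 0.49662076 -0.05075483  0.1197847 ] [-0.36861098  0.01603093 -2.8974831 ] [ 0.00221466 -0.1335797  -0.04870349]
box centre px [[413.78482991 227.92211948]
 [410.07089591 232.17561122]]
```

View pics/w4.png

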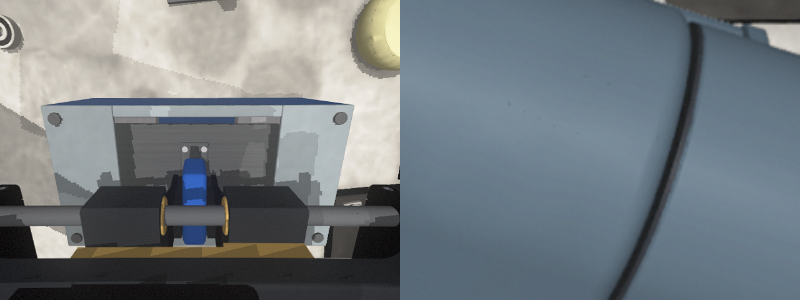

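The wrist half shows the plate under both lips, opening from x≈118 to 280 and grip at ≈195; the arm hides the top view. I'll lower to contact.

apply_moves(delta_pos=[[0, 0, 0.002], [0, 0, 0.004], [0, 0, 0.006], [0, 0, 0.006], [0, 0, 0.006]], rotation=[[0, 0, 0], [0, 0, 0], [0, 0, 0], [0, 0, 0], [0, 0, 0]], fingers=[5, 5, 5, 5, 5])

```text
clock: 11.08
tcp_pos: [0.4964, -0.0507, 0.1169]
ee_rot: [-0.0, 0.745, 0.667, 0.0]
force: [0.3, -0.3, -2.5]
opening: 0.182
finger_force: 30.0
```

apply_moves(delta_pos=[[0, 0, 0.002], [0, 0, 0.003], [0, 0, 0.004], [0, 0, 0.004], [0, 0, 0.004]], rotation=[[0, 0, 0], [0, 0, 0], [0, 0, 0], [0, 0, 0], [0, 0, 0]], fingers=[5, 5, 5, 5, 5])

```text
clock: 11.7
tcp_pos: [0.4964, -0.0507, 0.1149]
ee_rot: [-0.0, 0.745, 0.667, 0.0]
force: [1.0, 0.1, -2.3]
opening: 0.184
finger_force: 30.0
```

apply_moves(delta_pos=[[0, 0, 0.002], [0, 0, 0.003], [0, 0, 0.004], [0, 0, 0.004], [0, 0, 0.004]], rotation=[[0, 0, 0], [0, 0, 0], [0, 0, 0], [0, 0, 0], [0, 0, 0]], fingers=[5, 5, 5, 5, 5])

```text
clock: 12.32
tcp_pos: [0.4965, -0.0507, 0.1144]
ee_rot: [0.0, 0.745, 0.667, 0.0]
force: [-3.2, 0.6, 10.7]
opening: 0.18
finger_force: 30.0
```

Seated, with contact felt. Release and withdraw.

apply_moves(delta_pos=[[0, 0, -0.001], [0, 0, -0.002], [0, 0, -0.002], [0, 0, -0.002], [0, 0, -0.002]], rotation=[[0, 0, 0], [0, 0, 0], [0, 0, 0], [0, 0, 0], [0, 0, 0]], fingers=[20, 30, 45, 50, 50])

```text
clock: 12.95
tcp_pos: [0.4963, -0.0507, 0.1138]
ee_rot: [-0.0, 0.745, 0.667, -0.0]
force: [0.7, -0.6, 0.1]
opening: 0.548
finger_force: 0.0
```

apply_moves(delta_pos=[[0, 0, 0], [0, 0, -0.04], [0, 0, -0.12], [0, 0, -0.22], [0, 0, -0.32]], rotation=[[0, 0, 0], [0, 0, 0], [0, 0, 0], [0, 0, 0], [0, 0, 0]], fingers=[50, 50, 50, 50, 50])

```text
clock: 13.58
tcp_pos: [0.496, -0.0506, 0.2753]
ee_rot: [-0.0, 0.745, 0.667, -0.0]
force: [0.2, -0.8, -0.4]
opening: 0.575
finger_force: 0.0
```

Run:
```python
from h import *
s=telemetry.sense();print(s['tcp_pos'],s['force'],s['opening'])
p=imaging.camera_params('wrist');a=imaging.capture('wrist');b=imaging.capture('scene')
hsv=cv2.cvtColor(a,cv2.COLOR_BGR2HSV);blue=cv2.inRange(hsv,(100,140,60),(125,255,255))
c=big(blue,(270,180,370,420));r=rect(onplane(p,c,.127));print(r, R.from_euler('z',-YB,degrees=True).apply(np.r_[r[0],0]-B)*1000,cv2.boundingRect(c))
cv2.imwrite('pics/w5.png',np.hstack([cv2.resize(a,(400,300)),b[60:360,240:640]]))
```

```text
[ 0.49597901 -0.05057428  0.27529559] [ 0.18964036 -0.75111187 -0.4250566 ] 0.5753345792563096
(array([ 0.49753714, -0.0484254 ]), 83.63751220703125, (56.57795715332031, 14.663609504699707)) [0.59345611 2.25333068 0.        ] (303, 197, 18, 66)
```

View pics/w5.png

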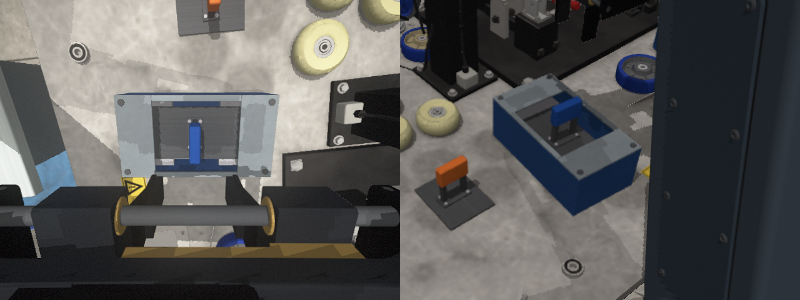

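The wrist half shows the cover flat in the box with its grip at (195,140), centred within about 1 mm along and 2 mm across. The gripper is clear and the short cover is in place.

```bash
python3 -c "
from rig import ticket
print(ticket.sign_off())"
```

```text
the job is handed in; nothing more can be done
None
```

The blue-grip cover is lying flat on both ledges with both ends under the lips, about 1 mm off centre along the box and 2 mm across by my last wrist-camera look; the short cover was left alone, and the job is handed in (sign-off returned no verdict).

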